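# Press a snap-in end cap home in a clamped tube

## Robot

A 7-joint arm with a two-finger parallel gripper is mounted at the origin on the work surface. World frame = base frame: x ahead of the robot, y to its left, z up, the work surface at z = 0. Lengths are in m, angles in rad, forces in N, time in s.
With the tool pointing down it reaches from about 0.4 to 0.9 m from the base axis. Payload 5.5 kg.
Tool frame: the origin (TCP) lies midway between the tips of the shut fingers; the grasp point (between the pads) lies r.pinch_z behind it (r.pinch_z is the distance from the TCP to the grasp point, in m); z points along the fingers, y is the direction in which the jaws open and shut (so a half turn about z gives the same grasp; the last joint's range is limited). The gripper opens to 85 mm and grips with 20 to 120 N. Pads are 22 mm wide; open, the fingers measure 114 mm over their backs; the gripper's body (76 mm by 85 mm) begins 54 mm behind the grasp point. The pads swing forward as they close: fully open they stand 13 mm farther back than shut.
Start: joints at [-0.849, 0.501, -0.427, 1.55, 0.221, 1.138, -0.21], TCP at [0.288, 0.583, 0.231] pointing down, gripper open.
Joint ranges: [-2.88, 2.88], [-0.31, 2.03], [-1.54, 1.56], [0.2, 2.42], [-1.41, 4.55], [0.19, 2.02], [-2.57, 2.57]. Speed limits (rad/s): [2.57, 2.57, 3.14, 3.14, 3.14, 3.14, 3.14].

## Interface

Orientations are given as a unit quaternion [x, y, z, w].
In Python, from workcell import r gives the robot as it stands.
- The arm moves only by the tool move_arm, never from a script. Its argument "moves" is a list of rows, each a list of 3 entries, a list of its own where there are three numbers: the turn, a rotation vector about the tool's x, y, z in degrees, then the shift along the tool's x, y, z in cm, then the finger opening in cm, from 0 to 8.54. In form: [[[wx, wy, wz], [dx, dy, dz], fingers], ...]. A call has 1 to 5 rows; each row shifts and turns the commanded pose from where the row before left it, along the tool's axes as they then stand; what a row does not reach is not made up. A row lasts 1/10 s, in which the tool goes at most 50 mm and 8.59 degrees, less where a joint would pass 70% of its speed; a pose out of reach is approached as far as the arm can. A call is refused whole if a number of a shift passes 5 or a number of a turn 8.59, either way. A call with a gripper value outside its range is refused whole. The fingers move at their own pace and stop on an object; the grip force is fixed at half the most. Time passes only in rows, so rows that do not move let the fingers close. It gives the time, the measured TCP pose, the force and the opening at its end, in the units of the state.
- r.read_state(): the state, without advancing time (a new reading comes with each control period).
- r.get_image(name): name is "scene" or "top"; returns the picture (400x640x3 uint8, red, green, blue); there is no depth.
- r.camera_info(name): a dict with "fov_y" (degrees; the focal length in pixels is half the picture's height over the tangent of half this angle, whatever the lens; pixels are square), "cx", "cy" (the principal point, pixels), "world_from_camera" (4x4, takes a point from camera to world coordinates). Camera axes: x right, y up, looking along -z (the intrinsics and any distortion apply to the point x, -y, -z); pixel columns grow to the right and rows downward; lengths in m; the calibration is good to about 2 mm. A picture is of the moment at which its call begins. camera_info takes no time and is no camera call.
- r.close_job(): hands the job in, once; it reports no verdict.
The state is a dict: "time_s": time; "q": joint angles; "qvel": joint speeds; "joint_efforts": joint torques, N m; "ee_pos": TCP position; "tool_rot": TCP orientation; "ft_force": force on the tool from outside, world axes, zero at the start; "torque": the same for the moment, N m; "width": opening from 0.0 (shut) to 1.0 (fully open).
Only numpy, scipy, OpenCV 4.12 (cv2) and the standard library are available. Lean on these libraries where they do the work, as an engineer would, in place of code of your own. Each camera call takes 0.05 s, during which the arm holds its last target.

## Task

Take the broad, flat-footed pusher from its holder and with it press the black end cap squarely and gently down into the upright tube until it clicks home with its rim flush on the tube all round; use only the pusher on the cap, and do not force it, the plastic cracks at about 30 N. Then stand the pusher back upright in the holder it came from and let go. Leave everything else alone.

Things in the scene. Friction and masses are not known exactly. Their poses are not given: they have to be found in the camera images.
- cap: Black plastic snap-in end cap: flat round flange 52 mm across, 5 mm thick, over a 24.5 mm long beaded stem 37 mm across. Origin: centre of the flange's underside, z up; flat top 5 mm above it. At the start the stem stands in the tube's mouth on the catches, flange about 7 mm above the rim; home is flange on rim. Cracks if the pusher bears on it with more than about 30 N.
- tube: Thick aluminium tube, 52 mm outside, 38 mm bore, upright in the plywood jig. Origin: centre of its top rim, z up; rim at 112 mm height at the start. Gripped by friction only: pressed with roughly 1.5 to 5 N it first slides down, cap and all, by an unknown 1 to 20 mm until it stands on the jig's pad; only then can the force for the click build up. It need not come back up.
- jig: Fixed plywood clamping block, 90 x 90 mm, 55 mm high, small jaw and screw on its -x side (to 80 mm from the centre). Origin: centre of its underside, on the tube's axis. Inside, under the tube, is a stiff rubber pad: at an unknown depth it stops the tube's slide, gives about 1 mm per 10 N above some 8 N, and springs back.
- catch0: One of four small sprung steel catch balls (7 mm) inside the tube, 14.5 mm below its rim. Together they resist the cap with some 7 N, rising to 8-14 N, then give way with a click about 3 mm before home: the force drops away as they pull the cap down off the pusher's face, home, and keep it there. Pressed further, the force rises again, stiffly.
- pusher: Hand pusher standing on its foot: flat round aluminium foot 40 mm across and 18 mm high, above it a straight round wooden handle 29 mm across up to 112 mm height. 0.15-0.3 kg. Origin: centre of the foot's flat underside (the pressing face), z up along the handle. A grip on the handle 75 to 85 mm above the origin suits.
- holder: Fixed plywood block 72 x 72 mm, 12 mm high, in which the pusher stands: round open recess 49 mm across and 8 mm deep in its centre. Origin: centre of its underside; the recess floor (where the pusher's foot rests) is 4 mm above it.
- drift: Not to be used: a tapered steel drift with the same wooden handle and height (112 mm), its foot tapering to 18 mm, standing in a like holder (72 mm square) of its own. Origin: centre of its foot's underside.
- spare: Bystander: a spare cap lying upside down, 52 mm across, 30 mm high, origin at the underside.
- jar: Bystander: glass jar with steel lid, 64 mm across, 85 mm high, origin at its underside.
- offcut: Bystander: wooden offcut 100 x 45 x 22 mm, origin at its underside.
- hammer: Bystander: hammer lying on the bench.
- driver: Bystander: screwdriver lying on the bench.
- wrench: Bystander: wrench lying on the bench.
There are look-alikes about, which are no part of the job. Leave any pink or purple look-alike of the cap alone.

How it is judged:
On the way, in this order (a step that is already met when the one before it is completed fails the run):
1. the pusher is lifted clear of its holder in the gripper (z of pusher in the frame of holder above 0.03 m and contact force between the fingers and pusher above 1 N), for 0.1 s.
2. the cap is clicked home, flush and square, under the pusher (z of cap in the frame of tube between -0.002 and 0.0016 m and horizontal distance between cap and tube below 0.003 m and angle between the z axis of cap and the z axis of tube, either way round below 0.04 rad and horizontal distance between pusher and cap below 0.02 m and z of pusher in the frame of cap below 0.025 m), for 0.1 s.
3. the pusher stands upright in its holder again, let go (horizontal distance between pusher and holder below 0.007 m and z of pusher in the frame of holder between 0.002 and 0.0065 m and angle between pusher's own z axis and vertical below 0.06 rad and contact force between the fingers and pusher below 0.05 N), for 0.2 s.
At the end, for the whole second after the job is handed in: The cap's flange lies on the tube's rim: within 1.6 mm, centred within 3 mm and square to the tube within 0.04 rad. The pusher stands in its own holder: within 7 mm of the recess's centre, foot on the recess floor within 2.5 mm, upright within 0.06 rad, released. Both at rest (all of step 3 and z of cap in the frame of tube between -0.002 and 0.0016 m and horizontal distance between cap and tube below 0.003 m and angle between the z axis of cap and the z axis of tube, either way round below 0.04 rad and linear speed of each of pusher, cap below 0.01 m/s); the robot touches nothing.
It fails at once if the pusher bears on the cap with more than 30 N (contact force between pusher and cap above 30 N).
It fails at once if the cap is touched by the robot itself (contact force between any of the arm, the fingers and cap above 0.5 N).
It fails at once if the drift or another bystander is moved by more than 30 mm (distance of any of drift, spare, jar, offcut, hammer, driver, wrench from where it was at the start of the episode above 0.03 m).
It fails at once if the drift bears on the cap (contact force between drift and cap above 0.5 N).
It also fails if it takes over 53 s, if anything falls off the work surface, if the arm or the gripper's body presses on something with over 40 N, if the wrist force passes 120 N, or if a joint passes its speed limit or range.

## Working session

There is one attempt and no reset: what is moved stays moved. The work goes in short steps, Python scripts to look and compute and a tool call to move; the robot and the scene stay as the last step left them, time stands still between calls to the robot, and variables do not carry over. Pictures are saved under pics/ and viewed, and the job is handed in when it is done.

Besides the shell and the picture viewer there is one more tool, called after ">>>" by a JSON object that holds its "name" and its "arguments", one argument or row to a line. move_arm: Moves the arm, as the interface text tells. Its arguments: {"type":"object","properties":{"moves":{"type":"array","items":{"type":"array"}}},"required":["moves"]}

```bash
mkdir -p pics; ls; python3 - <<'E'
from workcell import r
import cv2, numpy as np
for n in ("scene","top"):
    im=r.get_image(n); cv2.imwrite(f"pics/{n}0.png",im[:,:,::-1])
    c=r.camera_info(n); print(n,c)
s=r.read_state(); print(s); print(r.pinch_z)
E
```

```text
pics
scene {'fov_y': 46.19116517116137, 'cx': 328.93331495219866, 'cy': 199.14292051122226, 'world_from_camera': array([[-0.1839202 , -0.50881517,  0.84099969,  1.48705796],
       [ 0.98289072, -0.08653103,  0.16259835,  0.19392008],
       [-0.00995994,  0.85651591,  0.51602451,  0.66910386],
       [ 0.        ,  0.        ,  0.        ,  1.        ]])}
top {'fov_y': 57.05688979240487, 'cx': 315.71837325567554, 'cy': 201.81996672334625, 'world_from_camera': array([[ 0.01317059,  0.99291124, -0.11812623,  0.48161878],
       [-0.99980069,  0.01484952,  0.01334407,  0.00369689],
       [ 0.01500359,  0.11792694,  0.99290892,  0.96164811],
       [ 0.        ,  0.        ,  0.        ,  1.        ]])}
{'time_s': 0.1, 'q': array([-0.84875067,  0.50176858, -0.42677596,  1.55133893,  0.22081129,
        1.1382321 , -0.21031757]), 'qvel': array([ 0.00183649, -0.00100926, -0.00088316, -0.00218481, -0.00213798,
        0.00166378,  0.00084389]), 'joint_efforts': array([-1.14182057e-02, -5.70812595e+01, -5.83893478e+00, -2.81745762e+01,
        1.04934565e-02,  5.53481470e-03, -1.13189313e-05]), 'ee_pos': array([0.28767978, 0.58220512, 0.23035387]), 'tool_rot': array([ 2.27412252e-01,  9.73798207e-01, -8.19447125e-04, -2.19686392e-04]), 'ft_force': array([ 0.03438521, -0.89802761, -0.62550529]), 'torque': array([-0.07632091, -0.02811421,  0.03082252]), 'width': 0.9996744486339671}
0.0187
```

View pics/scene0.png

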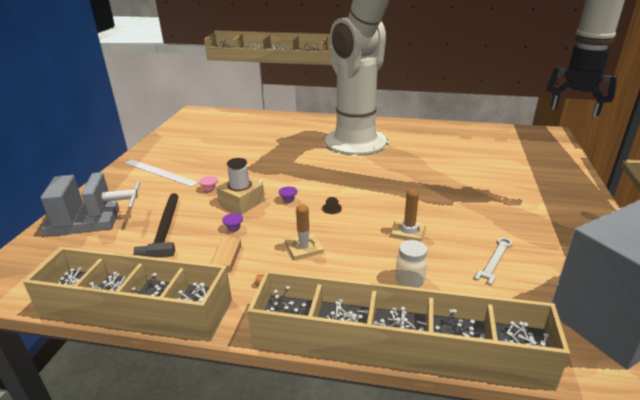

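View pics/top0.png

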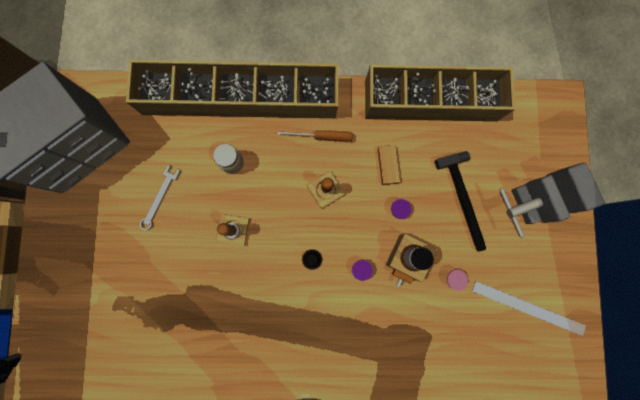

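```bash
python3 - <<'E'
import cv2, numpy as np
s=cv2.imread("pics/scene0.png");t=cv2.imread("pics/top0.png")
R=lambda im,x,y,w,h,k:cv2.resize(im[y:y+h,x:x+w],None,fx=k,fy=k,interpolation=cv2.INTER_CUBIC)
a=np.hstack([R(s,270,180,80,85,5),R(s,375,175,80,85,5)])
cv2.imwrite("pics/c1.png",a)
cv2.imwrite("pics/c2.png",np.hstack([R(t,290,150,70,70,3),R(t,205,195,60,70,3),R(t,380,220,70,70,3)]))
cv2.imwrite("pics/c3.png",R(s,200,140,80,80,7))
E
```

```text
(no output)
```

View pics/c1.png

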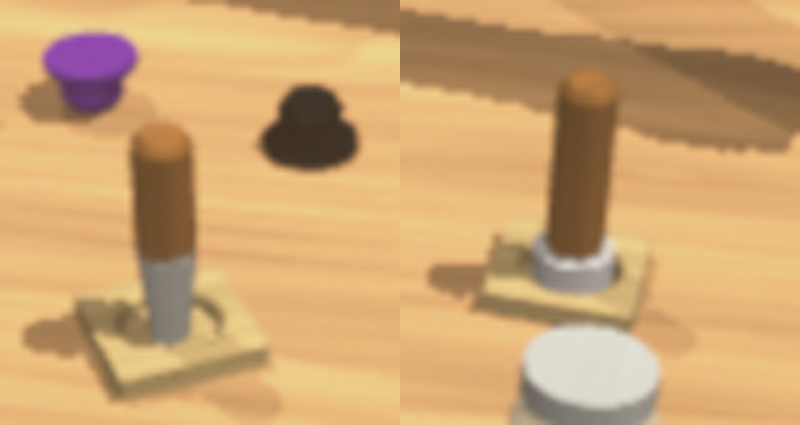

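View pics/c2.png

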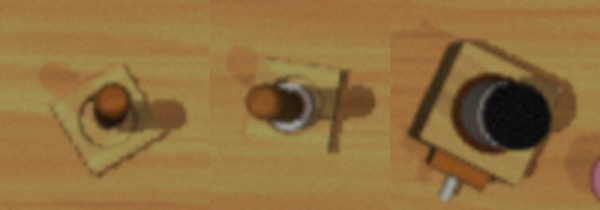

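View pics/c3.png

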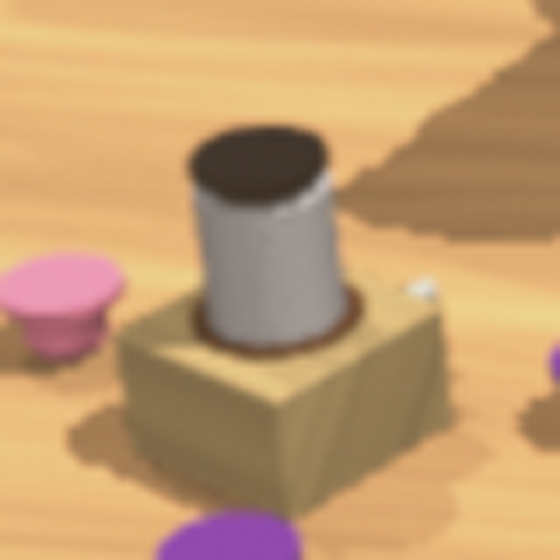

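```bash
cat > h.py <<'E'
import cv2, numpy as np
from scipy.spatial.transform import Rotation as Ro
INFO={}
def info(n):
    from workcell import r
    if n not in INFO: INFO[n]=r.camera_info(n)
    return INFO[n]
def ray(n,u,v):
    c=info(n); f=200/np.tan(np.radians(c["fov_y"]/2)); T=c["world_from_camera"]
    d=T[:3,:3]@np.array([(u-c["cx"])/f,-(v-c["cy"])/f,-1]); return T[:3,3],d/np.linalg.norm(d)
def onz(n,u,v,z):
    o,d=ray(n,u,v); return o+d*(z-o[2])/d[2]
def tri(a,b):
    (o1,d1),(o2,d2)=ray("scene",*a),ray("top",*b)
    A=np.stack([d1,-d2],1); s=np.linalg.lstsq(A,o2-o1,rcond=None)[0]
    p,q=o1+s[0]*d1,o2+s[1]*d2; return (p+q)/2,np.linalg.norm(p-q)
def proj(n,p):
    c=info(n); f=200/np.tan(np.radians(c["fov_y"]/2)); T=c["world_from_camera"]
    x=T[:3,:3].T@(np.asarray(p)-T[:3,3]); return np.array([c["cx"]+f*x[0]/-x[2], c["cy"]-f*x[1]/-x[2]])
def blob(im,box,fn):
    x,y,w,h=box; m=fn(im[y:y+h,x:x+w].astype(int)).astype(np.uint8)
    n,l,st,ce=cv2.connectedComponentsWithStats(m); k=1+np.argmax(st[1:,4])
    return (l==k).astype(np.uint8), st[k]+np.array([x,y,0,0,0]), ce[k]+[x,y]
E
python3 - <<'E'
from h import *
s=cv2.imread("pics/scene0.png");t=cv2.imread("pics/top0.png")
dark=lambda p:p.max(2)<70
print("cap scene",blob(s,(215,150,45,25),dark)[1:]); print("cap top",blob(t,(400,240,40,35),dark)[1:])
# handle
hs=cv2.cvtColor(s,cv2.COLOR_BGR2HSV); ht=cv2.cvtColor(t,cv2.COLOR_BGR2HSV)
for y in (190,200,210,220,226,232): print(y,s[y,398:426].tolist()[::3])
for y in (226,230,234): print(y,t[y,212:246].tolist()[::2])
E
```

```text
cap scene (array([229, 159,  16,  10, 120]), array([236.61666667, 163.21666667]))
cap top (array([401, 245,  33,  26, 614]), array([417.4495114 , 257.57654723]))
190 [[80, 120, 157], [79, 117, 155], [78, 117, 154], [74, 113, 149], [69, 125, 182], [68, 125, 183], [71, 119, 169], [80, 120, 157], [81, 120, 157], [81, 120, 157]]
200 [[126, 190, 236], [127, 191, 236], [125, 189, 234], [44, 72, 101], [44, 73, 103], [46, 80, 113], [49, 85, 121], [99, 150, 198], [86, 128, 168], [83, 124, 164]]
210 [[119, 179, 229], [118, 177, 228], [96, 147, 194], [43, 73, 103], [45, 75, 107], [47, 83, 118], [61, 100, 139], [112, 169, 221], [113, 170, 222], [116, 174, 226]]
220 [[137, 204, 232], [137, 203, 232], [82, 122, 150], [44, 75, 106], [45, 78, 111], [49, 86, 123], [106, 160, 205], [127, 193, 234], [128, 193, 236], [128, 193, 236]]
226 [[80, 119, 142], [88, 103, 115], [155, 161, 169], [104, 118, 135], [86, 107, 131], [145, 159, 177], [197, 204, 212], [119, 175, 209], [129, 193, 224], [115, 173, 219]]
232 [[137, 205, 233], [130, 193, 225], [124, 145, 161], [131, 139, 148], [139, 146, 155], [146, 154, 163], [127, 159, 180], [119, 178, 211], [112, 167, 199], [116, 177, 226]]
226 [[67, 122, 158], [64, 118, 155], [66, 118, 155], [32, 72, 110], [32, 71, 121], [35, 78, 127], [33, 78, 129], [24, 55, 93], [17, 36, 55], [16, 32, 45], [14, 28, 41], [41, 53, 63], [93, 102, 112], [51, 66, 77], [44, 79, 101], [43, 76, 98], [47, 82, 105]]
230 [[70, 124, 158], [68, 122, 158], [62, 114, 149], [31, 75, 117], [40, 87, 136], [37, 86, 138], [33, 79, 130], [26, 65, 108], [21, 45, 70], [11, 31, 49], [14, 32, 47], [10, 26, 43], [50, 64, 78], [93, 102, 112], [48, 80, 99], [42, 73, 95], [51, 90, 114]]
234 [[73, 129, 158], [69, 127, 156], [67, 119, 160], [69, 122, 152], [49, 93, 125], [33, 67, 99], [27, 55, 84], [28, 48, 68], [24, 41, 57], [23, 40, 57], [26, 40, 55], [52, 64, 76], [88, 98, 108], [57, 69, 80], [36, 67, 89], [46, 78, 101], [45, 81, 104]]
```

```bash
python3 - <<'E'
from h import *
s=cv2.imread("pics/scene0.png");t=cv2.imread("pics/top0.png")
for th in (60,80,100):
    m,st,ce=blob(s,(215,150,45,30),lambda p:p.max(2)<th); print("scene",th,st,ce, cv2.fitEllipse(max(cv2.findContours(m,0,1)[0],key=len)))
for th in (30,40,50,60):
    m,st,ce=blob(t,(400,240,40,35),lambda p:p.max(2)<th); print("top",th,st,ce,cv2.fitEllipse(max(cv2.findContours(m,0,1)[0],key=len)))
R=lambda im,x,y,w,h,k:cv2.resize(im[y:y+h,x:x+w],None,fx=k,fy=k,interpolation=cv2.INTER_NEAREST)
cv2.imwrite("pics/d1.png",R(s,220,150,36,44,12)); cv2.imwrite("pics/d2.png",R(t,395,235,45,45,12)); cv2.imwrite("pics/d3.png",np.hstack([R(t,208,208,46,46,8),R(s,390,180,46,66,7)[:368]]))
E
```

```text
Traceback (most recent call last):
  File "h.py", line 22, in blob
    n,l,st,ce=cv2.connectedComponentsWithStats(m); k=1+np.argmax(st[1:,4])
                                                       ~~~~~~~~~^^^^^^^^^^
ValueError: attempt to get argmax of an empty sequence
```

```bash
python3 - <<'E'
from h import *
s=cv2.imread("pics/scene0.png");t=cv2.imread("pics/top0.png")
for th in (75,85,100):
    m,st,ce=blob(s,(215,150,45,30),lambda p:p.max(2)<th); print("scene",th,st,ce, cv2.fitEllipse(max(cv2.findContours(m,0,1)[0],key=len)))
for th in (30,40,50,60):
    m,st,ce=blob(t,(400,240,40,35),lambda p:p.max(2)<th); print("top",th,st,ce,cv2.fitEllipse(max(cv2.findContours(m,0,1)[0],key=len)))
R=lambda im,x,y,w,h,k:cv2.resize(im[y:y+h,x:x+w],None,fx=k,fy=k,interpolation=cv2.INTER_NEAREST)
cv2.imwrite("pics/d1.png",R(s,220,150,36,44,12)); cv2.imwrite("pics/d2.png",R(t,395,235,45,45,12)); cv2.imwrite("pics/d3.png",np.hstack([R(t,208,208,46,46,8),R(s,390,180,46,66,7)[:368]]))
E
```

```text
scene 75 [228 159  18  10 134] [236.6119403  163.30597015] ((21.577516555786133, 13.373964309692383), (8.9009428024292, 16.839366912841797), 82.95836639404297)
scene 85 [228 159  18  10 145] [236.46206897 163.31724138] ((21.448833465576172, 13.36105728149414), (9.259284019470215, 17.36386489868164), 84.28038024902344)
scene 100 [228 158  18  12 158] [236.53797468 163.33544304] ((21.518959045410156, 13.380767822265625), (10.037522315979004, 17.75806999206543), 83.2155990600586)
top 30 [412 248  21  21 357] [421.81232493 258.28291317] ((21.81348991394043, 18.278533935546875), (19.903409957885742, 20.990522384643555), 133.8490447998047)
top 40 [411 247  22  23 378] [421.6984127  258.14550265] ((21.70142936706543, 18.148155212402344), (20.442947387695312, 21.747161865234375), 135.80726623535156)
top 50 [411 246  23  24 400] [421.6525 258.1125] ((21.524314880371094, 17.928585052490234), (20.60453987121582, 23.52213478088379), 145.50347900390625)
top 60 [405 246  29  24 444] [420.86486486 257.35585586] ((20.423381805419922, 17.279666900634766), (20.567649841308594, 27.72359848022461), 125.81446075439453)
```

View pics/d1.png

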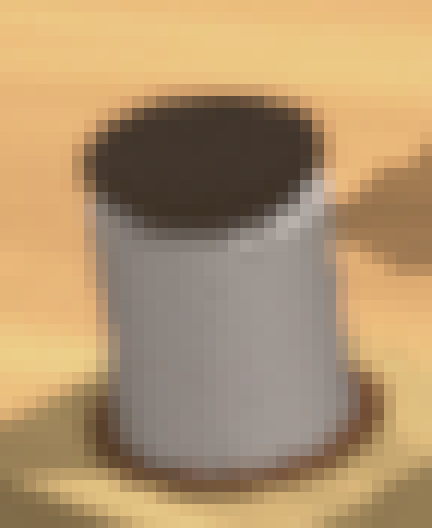

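View pics/d2.png

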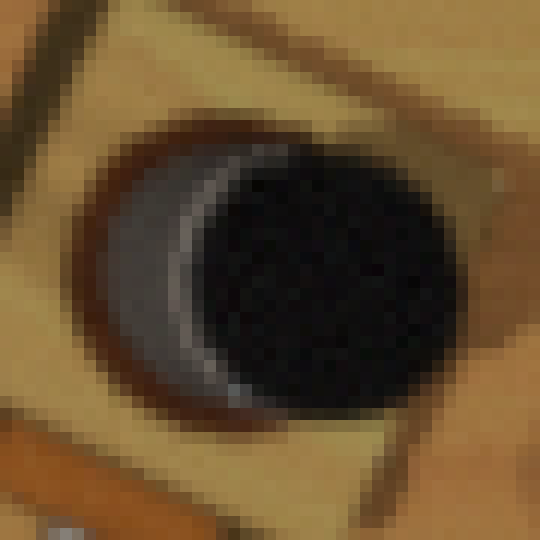

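View pics/d3.png

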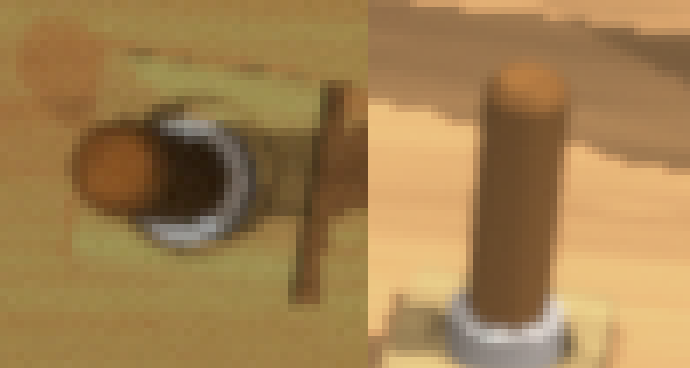

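```bash
python3 - <<'E'
from h import *
print("cap",tri((236.5+.3,162.6),(421.75,258.2)))
for z in (.117,.124): print(z,onz("scene",236.6,162.8,z),onz("top",421.75,258.2,z))
print("pusher tip",tri((412.4,191.5),(222.8,228.9)))
print("tip at .11 top",onz("top",222.8,228.9,.108), "foot top",onz("top",231.6,231,.022))
t=onz("top",421.75,258.2,.124)
print("vertical proj of cap axis", [proj("scene",[t[0],t[1],z]) for z in (.124,.055)],[proj("top",[t[0],t[1],z]) for z in (.124,.055,0)])
s=cv2.imread("pics/scene0.png"); tt=cv2.imread("pics/top0.png")
# handle silhouette scene
for y in range(196,222,3):
    row=s[y,395:430].astype(int); m=np.where(row[:,2]<145)[0]; print(y,m.min()+395,m.max()+395,(m.min()+m.max())/2+395)
p=onz("top",231.6,231,.022)
print([proj("scene",[p[0],p[1],z]) for z in (.004,.022,.06,.112)],[proj("top",[p[0],p[1],z]) for z in (.004,.022,.112)])
# tube silhouette
for y in range(170,186,3):
    row=s[y,222:256].astype(int); m=np.where(row.max(1)-row.min(1)<45)[0]; print(y,m.min()+222,m.max()+222)
E
```

```text
cap (array([ 0.45633237, -0.24886808,  0.12319906]), np.float64(0.000860157880837424))
0.117 [ 0.44594593 -0.25350721  0.117     ] [ 0.45625192 -0.25117311  0.117     ]
0.124 [ 0.45914596 -0.24783438  0.124     ] [ 0.45646214 -0.24906088  0.124     ]
pusher tip (array([0.5166805 , 0.20512811, 0.11455342]), np.float64(0.0016598124446006912))
tip at .11 top [0.5170411  0.20583283 0.108     ] foot top [0.51559669 0.20370495 0.022     ]
vertical proj of cap axis [array([236.51224626, 162.30744534]), array([239.38965738, 185.42603383])] [array([421.75, 258.2 ]), array([413.26119432, 257.2352216 ]), array([407.36688912, 256.56531601])]
196 406 418 412.0
199 406 417 411.5
202 406 416 411.0
205 406 416 411.0
208 406 416 411.0
211 405 416 410.5
214 405 415 410.0
217 405 415 410.0
220 405 415 410.0
[array([407.83170098, 229.99763038]), array([408.39617148, 223.95582992]), array([409.61831317, 210.87465698]), array([411.36114199, 192.22031813])] [array([233.07451061, 231.27248305]), array([231.6, 231. ]), array([223.29180251, 229.46468178])]
170 228 246
173 229 247
176 229 247
179 229 248
182 229 249
185 229 248
```

Pusher: scene (411,212) / top (228,230), with the broad 40 mm foot ring. The other handled tool, scene (303,228) / top (327,186), tapers to a narrow tip, so that is the drift. The crops confirm both. The black cap in the tube is at scene (236.5,162.5) / top (421.8,258.2), with its top triangulated at z = 0.123. The pusher tip came out at z = 0.1146.

Now moving above the pusher.

>>> {"name": "move_arm", "arguments": {
  "moves": [
    [[0,0,0],[-2,-1.3,0],8.54],
    [[0,0,0],[-3.5,-2.25,0],8.54],
    [[0,0,0],[-3.5,-2.25,0],8.54],
    [[0,0,0],[-3.5,-2.25,0.5],8.54],
    [[0,0,0],[-3.5,-2.25,0.5],8.54]
  ]
}}

```text
time_s: 0.6
ee_pos: [0.3862, 0.4179, 0.2209]
tool_rot: [0.227, 0.974, -0.0, -0.0]
ft_force: [1.7, 0.4, -0.6]
width: 1.003
```

>>> {"name": "move_arm", "arguments": {
  "moves": [
    [[0,0,0],[-3.5,-2.25,0.5],8.54],
    [[0,0,0],[-3.5,-2.25,0.5],8.54],
    [[0,0,0],[-3.5,-2.25,0.5],8.54],
    [[0,0,0],[-3.5,-2.25,0.5],8.54],
    [[0,0,0],[-3.5,-2.25,0.5],8.54]
  ]
}}

```text
time_s: 1.1
ee_pos: [0.4931, 0.2395, 0.1959]
tool_rot: [0.227, 0.974, -0.0, -0.0]
ft_force: [0.7, 0.3, -0.3]
width: 0.999
```

>>> {"name": "move_arm", "arguments": {
  "moves": [
    [[0,0,0],[-2,-1.3,0.5],8.54],
    [[0,0,0],[0,0,0.5],8.54],
    [[0,0,0],[0,0,0],8.54]
  ]
}}

```text
time_s: 1.4
ee_pos: [0.5043, 0.22, 0.1852]
tool_rot: [0.228, 0.974, -0.0, -0.001]
ft_force: [0.1, 1.0, -1.8]
width: 0.997
```

>>> {"name": "move_arm", "arguments": {
  "moves": [
    [[0,0,0],[-1.7,-0.8,0],8.54],
    [[0,0,0],[0,0,0],8.54]
  ]
}}

```text
time_s: 1.6
ee_pos: [0.5172, 0.2056, 0.1863]
tool_rot: [0.228, 0.974, -0.0, 0.0]
ft_force: [0.3, -0.4, -0.2]
width: 1.001
```

```bash
python3 - <<'E'
from h import *
from workcell import r
for n in ("scene","top"):
    im=r.get_image(n)[:,:,::-1]; cv2.imwrite(f"pics/{n}1.png",im)
    x,y,w,h=((360,110,110,130) if n=="scene" else (180,180,110,100)); cv2.imwrite(f"pics/{n}1c.png",cv2.resize(im[y:y+h,x:x+w],None,fx=4,fy=4))
s=r.read_state(); print(s["ee_pos"],proj("scene",s["ee_pos"]),proj("top",s["ee_pos"]))
E
```

```text
[0.51592001 0.20732321 0.1863442 ] [415.61612308 164.0989718 ] [213.25136482 227.74961315]
```

View pics/scene1c.png

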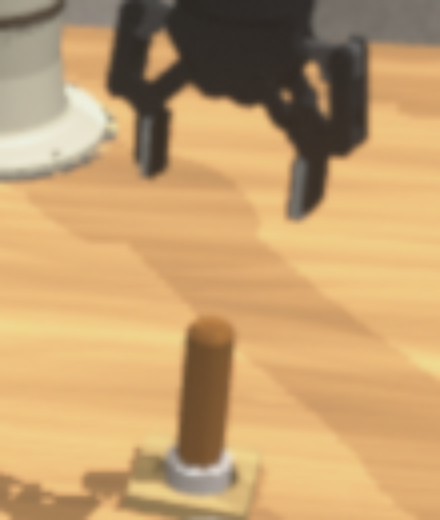

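View pics/top1c.png

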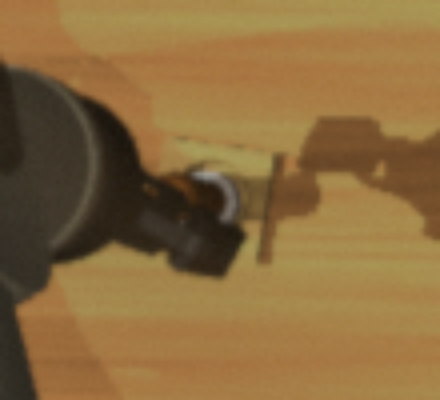

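The fingers straddle the handle: tip midpoint at scene (416,159), handle at (412,193). Descending.

>>> {"name": "move_arm", "arguments": {
  "moves": [
    [[0,0,0],[0,0,2.5],8.54],
    [[0,0,0],[0,0,2.5],8.54],
    [[0,0,0],[0,0,2.5],8.54],
    [[0,0,0],[0,0,2.5],8.54],
    [[0,0,0],[0,0,2],8.54]
  ]
}}

```text
time_s: 2.2
ee_pos: [0.5151, 0.2078, 0.0651]
tool_rot: [0.226, 0.974, 0.0, -0.001]
ft_force: [-0.5, 0.1, 0.6]
width: 1.003
```

>>> {"name": "move_arm", "arguments": {
  "moves": [
    [[0,0,0],[0,0,0],4],
    [[0,0,0],[0,0,0],3],
    [[0,0,0],[0,0,0],2],
    [[0,0,0],[0,0,0],2],
    [[0,0,0],[0,0,0],2]
  ]
}}

```text
time_s: 2.7
ee_pos: [0.5175, 0.2065, 0.0678]
tool_rot: [0.227, 0.974, 0.001, 0.001]
ft_force: [-1.7, -0.6, 7.2]
width: 0.326
```

>>> {"name": "move_arm", "arguments": {
  "moves": [
    [[0,0,0],[0,0,0],2],
    [[0,0,0],[0,0,0],2],
    [[0,0,0],[0,0,0],2],
    [[0,0,0],[0,0,0],2]
  ]
}}

```text
time_s: 3.1
ee_pos: [0.5175, 0.2065, 0.0678]
tool_rot: [0.227, 0.974, 0.001, 0.001]
ft_force: [-1.6, -0.5, 5.9]
width: 0.322
```

>>> {"name": "move_arm", "arguments": {
  "moves": [
    [[0,0,0],[0,0,-1],2],
    [[0,0,0],[0,0,-2],2],
    [[0,0,0],[0,0,-3],2],
    [[0,0,0],[0,0,-4],2],
    [[0,0,0],[0,0,-3],2]
  ]
}}

```text
time_s: 3.6
ee_pos: [0.5168, 0.2062, 0.1989]
tool_rot: [0.227, 0.974, 0.0, 0.001]
ft_force: [1.5, 0.4, -2.3]
width: 0.324
```

>>> {"name": "move_arm", "arguments": {
  "moves": [
    [[0,0,0],[0,0,-2],2],
    [[0,0,0],[0,0,-1],2],
    [[0,0,0],[0,0,0],2],
    [[0,0,0],[0,0,0],2]
  ]
}}

```text
time_s: 4.0
ee_pos: [0.516, 0.2056, 0.2254]
tool_rot: [0.227, 0.974, -0.0, -0.001]
ft_force: [0.1, -0.2, -1.9]
width: 0.322
```

```bash
python3 - <<'E'
from h import *
from workcell import r
for n in ("scene","top"):
    im=r.get_image(n)[:,:,::-1]; cv2.imwrite(f"pics/{n}2.png",im)
    x,y,w,h=((360,90,110,130) if n=="scene" else (180,180,110,100)); cv2.imwrite(f"pics/{n}2c.png",cv2.resize(im[y:y+h,x:x+w],None,fx=4,fy=4))
s=r.read_state(); print(s["ee_pos"],s["ft_force"],s["torque"],s["tool_rot"])
p=s["ee_pos"]; print([proj("scene",p+[0,0,z]) for z in (-.061,-.043,0)])
E
```

```text
[0.5156349  0.2055197  0.22469928] [-0.43242305 -0.21206707 -2.3748069 ] [-0.00257959  0.00264078 -0.02403604] [ 2.27386955e-01  9.73803379e-01 -8.01575200e-04 -1.22806464e-03]
[array([413.98014996, 172.82059157]), array([414.64195047, 165.81219973]), array([416.27056744, 148.56533185])]
```

View pics/scene2c.png

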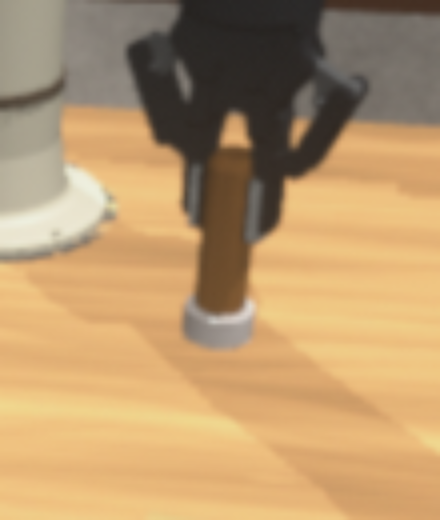

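>>> {"name": "move_arm", "arguments": {
  "moves": [
    [[0,0,0],[-0.6,-1.8,0],2],
    [[0,0,0],[-1.2,-3.6,0],2],
    [[0,0,0],[-1.2,-3.6,0],2],
    [[0,0,0],[-1.2,-3.6,0],2],
    [[0,0,0],[-1.2,-3.6,0],2]
  ]
}}

```text
time_s: 4.6
ee_pos: [0.4921, 0.0354, 0.225]
tool_rot: [0.227, 0.974, -0.0, -0.001]
ft_force: [1.1, -0.2, -2.4]
width: 0.326
```

>>> {"name": "move_arm", "arguments": {
  "moves": [
    [[0,0,0],[-1.2,-3.6,0],2],
    [[0,0,0],[-1.2,-3.6,0],2],
    [[0,0,0],[-1.2,-3.6,0],2],
    [[0,0,0],[-1.2,-3.6,0],2],
    [[0,0,0],[-1.2,-3.6,0],2]
  ]
}}

```text
time_s: 5.1
ee_pos: [0.4662, -0.1523, 0.2251]
tool_rot: [0.227, 0.974, 0.0, -0.001]
ft_force: [1.1, -0.7, -1.8]
width: 0.324
```

>>> {"name": "move_arm", "arguments": {
  "moves": [
    [[0,0,0],[-1.2,-3.6,0],2],
    [[0,0,0],[-1.2,-3.6,0],2],
    [[0,0,0],[-0.8,-1.8,0],2],
    [[0,0,0],[0,0,0],2],
    [[0,0,0],[0,0,0],2]
  ]
}}

```text
time_s: 5.6
ee_pos: [0.4555, -0.2456, 0.225]
tool_rot: [0.228, 0.974, 0.0, -0.001]
ft_force: [-0.2, 0.8, -1.8]
width: 0.326
```

>>> {"name": "move_arm", "arguments": {
  "moves": [
    [[0,0,0],[-0.2,-0.3,1.2],2],
    [[0,0,0],[0,0,1.2],2],
    [[0,0,0],[0,0,0],2]
  ]
}}

```text
time_s: 5.9
ee_pos: [0.4552, -0.2478, 0.1996]
tool_rot: [0.227, 0.974, 0.001, -0.002]
ft_force: [-0.5, -0.1, -2.9]
width: 0.327
```

```bash
python3 - <<'E'
from h import *
from workcell import r
for n in ("scene","top"):
    im=r.get_image(n)[:,:,::-1]; cv2.imwrite(f"pics/{n}3.png",im)
    x,y,w,h=((190,90,100,120) if n=="scene" else (360,200,110,100)); cv2.imwrite(f"pics/{n}3c.png",cv2.resize(im[y:y+h,x:x+w],None,fx=5,fy=5))
s=r.read_state(); print(s["ee_pos"],s["ft_force"],s["torque"],s["tool_rot"])
p=s["ee_pos"]; print([proj("scene",p+[0,0,z]) for z in (-.061,-.043,0)])
E
```

```text
[ 0.45631606 -0.24863503  0.20138388] [-0.01281335  0.62464265 -1.73163044] [-0.00867423 -0.05944743  0.05205451] [ 2.26837800e-01  9.73932044e-01  2.85612345e-04 -9.50808766e-04]
[array([235.98070037, 156.60574018]), array([235.19269311, 150.26343321]), array([233.26002218, 134.7082564 ])]
```

View pics/scene3c.png

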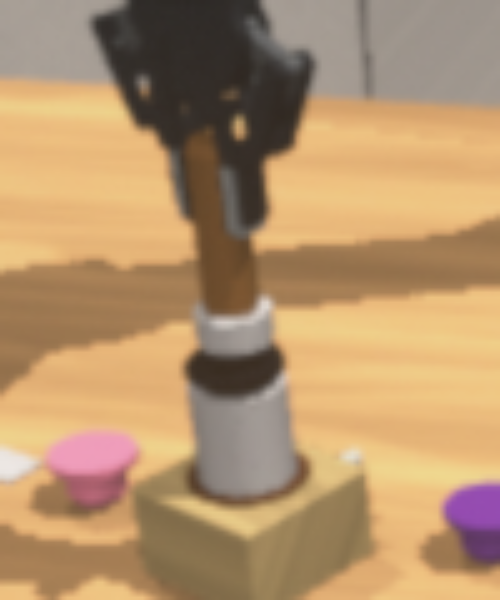

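View pics/top3c.png

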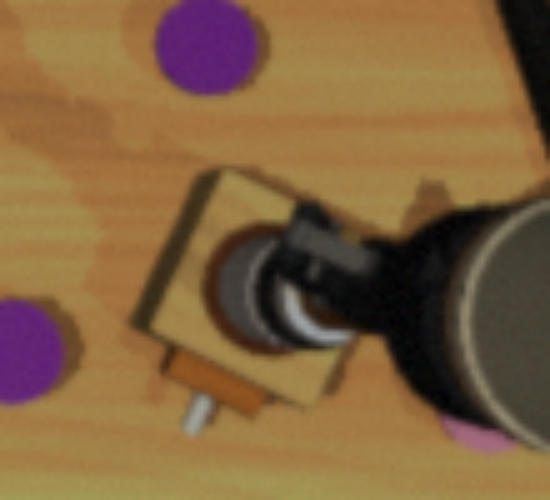

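>>> {"name": "move_arm", "arguments": {
  "moves": [
    [[0,0,0],[0,0,0.3],2],
    [[0,0,0],[0,0,0.3],2],
    [[0,0,0],[0,0,0.2],2],
    [[0,0,0],[0,0,0.1],2],
    [[0,0,0],[0,0,0],2]
  ]
}}

```text
time_s: 6.5
ee_pos: [0.4566, -0.2496, 0.1932]
tool_rot: [0.227, 0.974, 0.0, -0.0]
ft_force: [-0.1, -0.6, -0.8]
width: 0.323
```

>>> {"name": "move_arm", "arguments": {
  "moves": [
    [[0,0,0],[0,0,0.1],2],
    [[0,0,0],[0,0,0.1],2],
    [[0,0,0],[0,0,0.1],2],
    [[0,0,0],[0,0,0.1],2]
  ]
}}

```text
time_s: 6.9
ee_pos: [0.4567, -0.2495, 0.1892]
tool_rot: [0.227, 0.974, 0.0, 0.0]
ft_force: [0.3, 0.4, -2.5]
width: 0.319
```

>>> {"name": "move_arm", "arguments": {
  "moves": [
    [[0,0,0],[0,0,0.1],2],
    [[0,0,0],[0,0,0.1],2],
    [[0,0,0],[0,0,0.1],2]
  ]
}}

```text
time_s: 7.2
ee_pos: [0.4569, -0.2496, 0.1866]
tool_rot: [0.227, 0.974, -0.0, 0.0]
ft_force: [-0.8, -0.3, 0.6]
width: 0.322
```

>>> {"name": "move_arm", "arguments": {
  "moves": [
    [[0,0,0],[0,0,0.1],2],
    [[0,0,0],[0,0,0.1],2]
  ]
}}

```text
time_s: 7.4
ee_pos: [0.4569, -0.2496, 0.1845]
tool_rot: [0.227, 0.974, -0.0, 0.0]
ft_force: [0.1, 1.0, 0.1]
width: 0.324
```

>>> {"name": "move_arm", "arguments": {
  "moves": [
    [[0,0,0],[0,0,0.1],2],
    [[0,0,0],[0,0,0.1],2]
  ]
}}

```text
time_s: 7.6
ee_pos: [0.4568, -0.2495, 0.1823]
tool_rot: [0.227, 0.974, 0.0, 0.0]
ft_force: [-0.3, 0.7, 1.5]
width: 0.325
```

>>> {"name": "move_arm", "arguments": {
  "moves": [
    [[0,0,0],[0,0,0.1],2],
    [[0,0,0],[0,0,0.1],2]
  ]
}}

```text
time_s: 7.8
ee_pos: [0.4568, -0.2496, 0.1802]
tool_rot: [0.227, 0.974, 0.0, 0.0]
ft_force: [-0.2, 0.3, 0.7]
width: 0.324
```

>>> {"name": "move_arm", "arguments": {
  "moves": [
    [[0,0,0],[0,0,0.1],2],
    [[0,0,0],[0,0,0.1],2]
  ]
}}

```text
time_s: 8.0
ee_pos: [0.4568, -0.2495, 0.1782]
tool_rot: [0.227, 0.974, 0.0, 0.0]
ft_force: [-1.1, 0.1, 0.3]
width: 0.33
```

>>> {"name": "move_arm", "arguments": {
  "moves": [
    [[0,0,0],[0,0,0.1],2],
    [[0,0,0],[0,0,0.1],2]
  ]
}}

```text
time_s: 8.2
ee_pos: [0.4567, -0.2495, 0.1762]
tool_rot: [0.227, 0.974, 0.0, 0.0]
ft_force: [0.5, 1.0, 1.1]
width: 0.323
```

>>> {"name": "move_arm", "arguments": {
  "moves": [
    [[0,0,0],[0,0,0.1],2]
  ]
}}

```text
time_s: 8.3
ee_pos: [0.4568, -0.2496, 0.1752]
tool_rot: [0.227, 0.974, 0.0, 0.0]
ft_force: [-0.4, 0.1, 1.0]
width: 0.321
```

>>> {"name": "move_arm", "arguments": {
  "moves": [
    [[0,0,0],[0,0,0.1],2]
  ]
}}

```text
time_s: 8.4
ee_pos: [0.4568, -0.2496, 0.1742]
tool_rot: [0.227, 0.974, 0.0, 0.0]
ft_force: [-0.3, 0.5, 1.9]
width: 0.32
```

>>> {"name": "move_arm", "arguments": {
  "moves": [
    [[0,0,0],[0,0,0.1],2]
  ]
}}

```text
time_s: 8.5
ee_pos: [0.4567, -0.2496, 0.1732]
tool_rot: [0.227, 0.974, -0.0, 0.0]
ft_force: [1.0, 1.6, -0.2]
width: 0.323
```

>>> {"name": "move_arm", "arguments": {
  "moves": [
    [[0,0,0],[0,0,0.1],2]
  ]
}}

```text
time_s: 8.6
ee_pos: [0.4567, -0.2495, 0.1722]
tool_rot: [0.227, 0.974, 0.0, 0.0]
ft_force: [-0.1, 0.5, 1.8]
width: 0.324
```

>>> {"name": "move_arm", "arguments": {
  "moves": [
    [[0,0,0],[0,0,0.1],2]
  ]
}}

```text
time_s: 8.7
ee_pos: [0.4568, -0.2496, 0.1713]
tool_rot: [0.227, 0.974, -0.0, 0.0]
ft_force: [-0.2, 1.7, 4.6]
width: 0.326
```

>>> {"name": "move_arm", "arguments": {
  "moves": [
    [[0,0,0],[0,0,0.1],2]
  ]
}}

```text
time_s: 8.8
ee_pos: [0.4571, -0.2498, 0.1709]
tool_rot: [0.227, 0.974, -0.0, 0.0]
ft_force: [-0.7, 1.7, 8.7]
width: 0.322
```

>>> {"name": "move_arm", "arguments": {
  "moves": [
    [[0,0,0],[0,0,0.05],2]
  ]
}}

```text
time_s: 8.9
ee_pos: [0.4572, -0.2498, 0.1707]
tool_rot: [0.227, 0.974, -0.0, 0.001]
ft_force: [-1.0, 1.6, 8.4]
width: 0.325
```

>>> {"name": "move_arm", "arguments": {
  "moves": [
    [[0,0,0],[0,0,0.05],2]
  ]
}}

```text
time_s: 9.0
ee_pos: [0.4573, -0.2499, 0.1705]
tool_rot: [0.227, 0.974, -0.0, 0.001]
ft_force: [-2.2, 1.5, 10.7]
width: 0.325
```

>>> {"name": "move_arm", "arguments": {
  "moves": [
    [[0,0,0],[0,0,0.05],2]
  ]
}}

```text
time_s: 9.1
ee_pos: [0.4574, -0.25, 0.17]
tool_rot: [0.227, 0.974, -0.0, 0.001]
ft_force: [-1.5, 1.2, 7.7]
width: 0.324
```

>>> {"name": "move_arm", "arguments": {
  "moves": [
    [[0,0,0],[0,0,0.05],2]
  ]
}}

```text
time_s: 9.2
ee_pos: [0.4574, -0.25, 0.1695]
tool_rot: [0.227, 0.974, -0.0, 0.001]
ft_force: [-1.1, 1.2, 7.4]
width: 0.326
```

>>> {"name": "move_arm", "arguments": {
  "moves": [
    [[0,0,0],[0,0,0.05],2]
  ]
}}

```text
time_s: 9.3
ee_pos: [0.4573, -0.2499, 0.1687]
tool_rot: [0.227, 0.974, -0.0, 0.001]
ft_force: [0.4, 1.3, 5.1]
width: 0.324
```

>>> {"name": "move_arm", "arguments": {
  "moves": [
    [[0,0,0],[0,0,0.05],2]
  ]
}}

```text
time_s: 9.4
ee_pos: [0.457, -0.2498, 0.1678]
tool_rot: [0.227, 0.974, -0.0, 0.0]
ft_force: [-0.3, 1.2, 0.3]
width: 0.328
```

>>> {"name": "move_arm", "arguments": {
  "moves": [
    [[0,0,0],[0,0,0.05],2]
  ]
}}

```text
time_s: 9.5
ee_pos: [0.4564, -0.2495, 0.1664]
tool_rot: [0.227, 0.974, 0.0, -0.0]
ft_force: [0.1, -1.0, -1.7]
width: 0.324
```

```bash
python3 - <<'E'
from h import *
from workcell import r
F=[];P=[]
im=r.get_image("scene")[:,:,::-1]; cv2.imwrite("pics/scene4.png",im); F.append(r.read_state()["ft_force"]);P.append(r.read_state()["ee_pos"])
cv2.imwrite("pics/scene4c.png",cv2.resize(im[130:210,200:280],None,fx=7,fy=7))
im=r.get_image("top"); F.append(r.read_state()["ft_force"]);P.append(r.read_state()["ee_pos"])
print(F,P)
E
```

```text
[array([ 0.33706498, -0.3273337 , -1.75703112]), array([ 0.19940906,  0.70085885, -2.6665905 ])] [array([ 0.4560386 , -0.24932929,  0.16605408]), array([ 0.45594572, -0.24924112,  0.16596367])]
```

View pics/scene4c.png

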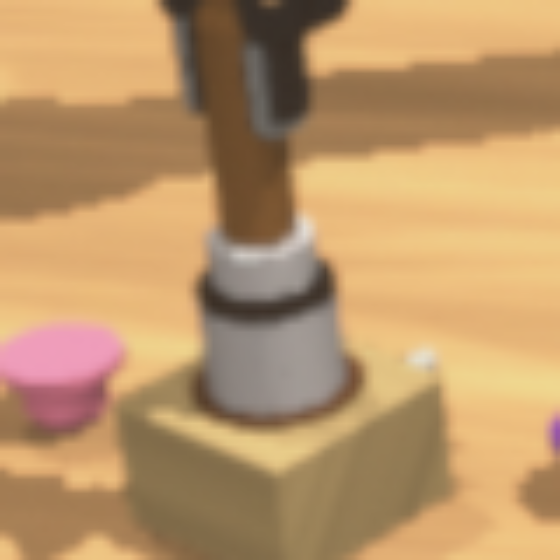

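The force went free at about z = 0.168 (the click), and the picture shows the flange at scene (238,172) sitting on the tube with no visible gap. A light follow-up touch should confirm it is seated.

>>> {"name": "move_arm", "arguments": {
  "moves": [
    [[0,0,0],[0,0,0.05],2],
    [[0,0,0],[0,0,0],2]
  ]
}}

```text
time_s: 9.8
ee_pos: [0.4563, -0.2494, 0.1657]
tool_rot: [0.227, 0.974, 0.0, -0.001]
ft_force: [-0.1, -0.3, -1.9]
width: 0.323
```

>>> {"name": "move_arm", "arguments": {
  "moves": [
    [[0,0,0],[0,0,0.05],2],
    [[0,0,0],[0,0,0],2]
  ]
}}

```text
time_s: 10.0
ee_pos: [0.4566, -0.2495, 0.1656]
tool_rot: [0.227, 0.974, 0.0, -0.0]
ft_force: [-0.8, 0.2, -2.3]
width: 0.319
```

>>> {"name": "move_arm", "arguments": {
  "moves": [
    [[0,0,0],[0,0,0.05],2],
    [[0,0,0],[0,0,0],2]
  ]
}}

```text
time_s: 10.2
ee_pos: [0.4566, -0.2495, 0.1652]
tool_rot: [0.227, 0.974, 0.0, -0.0]
ft_force: [-0.1, -0.2, -2.6]
width: 0.318
```

>>> {"name": "move_arm", "arguments": {
  "moves": [
    [[0,0,0],[0,0,0.05],2],
    [[0,0,0],[0,0,0],2]
  ]
}}

```text
time_s: 10.4
ee_pos: [0.4568, -0.2496, 0.165]
tool_rot: [0.227, 0.974, -0.0, 0.0]
ft_force: [0.1, -0.1, -0.3]
width: 0.324
```

>>> {"name": "move_arm", "arguments": {
  "moves": [
    [[0,0,0],[0,0,0.05],2],
    [[0,0,0],[0,0,0],2]
  ]
}}

```text
time_s: 10.6
ee_pos: [0.4569, -0.2497, 0.1649]
tool_rot: [0.227, 0.974, -0.0, 0.0]
ft_force: [-1.1, 0.8, 4.2]
width: 0.323
```

>>> {"name": "move_arm", "arguments": {
  "moves": [
    [[0,0,0],[0,0,0.05],2],
    [[0,0,0],[0,0,0],2]
  ]
}}

```text
time_s: 10.8
ee_pos: [0.457, -0.2498, 0.1648]
tool_rot: [0.227, 0.974, -0.0, 0.0]
ft_force: [-2.5, 0.8, 8.2]
width: 0.322
```

Stiff contact at 0.165 confirms it is home. Lifting off and checking the cap.

>>> {"name": "move_arm", "arguments": {
  "moves": [
    [[0,0,0],[0,0,-0.3],2],
    [[0,0,0],[0,0,-0.7],2],
    [[0,0,0],[0,0,-1.5],2],
    [[0,0,0],[0,0,-2],2],
    [[0,0,0],[0,0,-2],2]
  ]
}}

```text
time_s: 11.3
ee_pos: [0.4564, -0.2494, 0.2292]
tool_rot: [0.227, 0.974, 0.0, -0.0]
ft_force: [0.2, 0.8, -3.1]
width: 0.319
```

>>> {"name": "move_arm", "arguments": {
  "moves": [
    [[0,0,0],[0.6,1.8,0],2],
    [[0,0,0],[1.2,3.6,0],2],
    [[0,0,0],[1.2,3.6,0],2],
    [[0,0,0],[1.2,3.6,0],2],
    [[0,0,0],[1.2,3.6,0],2]
  ]
}}

```text
time_s: 11.8
ee_pos: [0.48, -0.079, 0.229]
tool_rot: [0.228, 0.974, 0.0, 0.0]
ft_force: [0.4, 0.2, -1.9]
width: 0.325
```

>>> {"name": "move_arm", "arguments": {
  "moves": [
    [[0,0,0],[1.2,3.6,0],2],
    [[0,0,0],[1.2,3.6,0],2],
    [[0,0,0],[1.2,3.6,0],2],
    [[0,0,0],[1.2,3.6,0],2],
    [[0,0,0],[1.2,3.6,0],2]
  ]
}}

```text
time_s: 12.3
ee_pos: [0.5059, 0.109, 0.229]
tool_rot: [0.227, 0.974, 0.0, 0.0]
ft_force: [0.6, -1.6, -2.8]
width: 0.327
```

```bash
python3 - <<'E'
from h import *
from workcell import r
s=r.get_image("scene")[:,:,::-1].copy(); t=r.get_image("top")[:,:,::-1].copy()
cv2.imwrite("pics/scene5.png",s);cv2.imwrite("pics/top5.png",t)
cv2.imwrite("pics/c5.png",np.hstack([cv2.resize(s[150:200,210:270],None,fx=6,fy=6),cv2.resize(t[230:280,385:445],None,fx=6,fy=6)]))
m,st,a=blob(s,(215,150,45,35),lambda p:p.max(2)<85);print(st,a)
m,st,b=blob(t,(400,240,40,35),lambda p:p.max(2)<40);print(st,b)
print(tri(a-[0,.7],b)); st=r.read_state(); print(st["time_s"],st["ee_pos"])
E
```

```text
[229 166  18  10 139] [237.43165468 170.69064748]
[401 245  29  26 544] [415.02022059 257.44485294]
(array([ 0.45836256, -0.24410765,  0.10208081]), np.float64(0.008132517303306802))
12.4 [0.50584989 0.11473841 0.22920257]
```

View pics/c5.png

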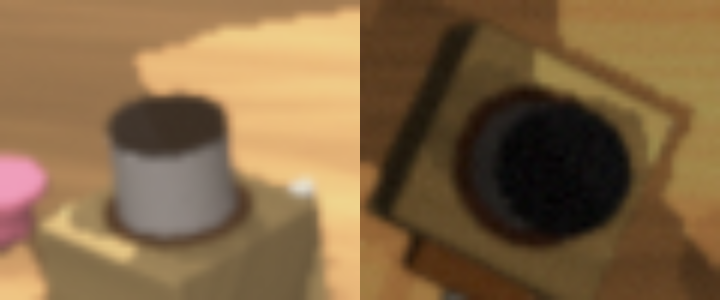

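>>> {"name": "move_arm", "arguments": {
  "moves": [
    [[0,0,0],[1.2,3.6,0],2],
    [[0,0,0],[1.2,3.6,0],2],
    [[0,0,0],[1.0,2.1,0],2],
    [[0,0,0],[0,0,0],2],
    [[0,0,0],[0,0,0],2]
  ]
}}

```text
time_s: 12.9
ee_pos: [0.5163, 0.2059, 0.2285]
tool_rot: [0.227, 0.974, -0.0, -0.0]
ft_force: [-0.2, -1.5, -1.9]
width: 0.324
```

>>> {"name": "move_arm", "arguments": {
  "moves": [
    [[0,0,0],[0,0,3],2],
    [[0,0,0],[0,0,4],2],
    [[0,0,0],[0,0,3],2],
    [[0,0,0],[0,0,2],2],
    [[0,0,0],[0,0,0],2]
  ]
}}

```text
time_s: 13.4
ee_pos: [0.5144, 0.2026, 0.1057]
tool_rot: [0.229, 0.974, -0.002, -0.003]
ft_force: [-0.7, 0.1, -3.2]
width: 0.327
```

```bash
python3 - <<'E'
from h import *
from workcell import r
s=r.get_image("scene")[:,:,::-1].copy(); t=r.get_image("top")[:,:,::-1].copy()
cv2.imwrite("pics/scene6.png",s);cv2.imwrite("pics/top6.png",t)
cv2.imwrite("pics/c6.png",np.hstack([cv2.resize(s[170:250,370:450],None,fx=5,fy=5),cv2.resize(t[190:270,190:270],None,fx=5,fy=5)]))
st=r.read_state(); p=st["ee_pos"]; print(st["time_s"],p); print([proj("scene",p+[0,0,z]) for z in (-.063,-.045)])
E
```

```text
13.5 [0.51699701 0.20464358 0.10905822]
[array([409.53366628, 216.07363295]), array([410.12371643, 209.79344465])]
```

View pics/c6.png

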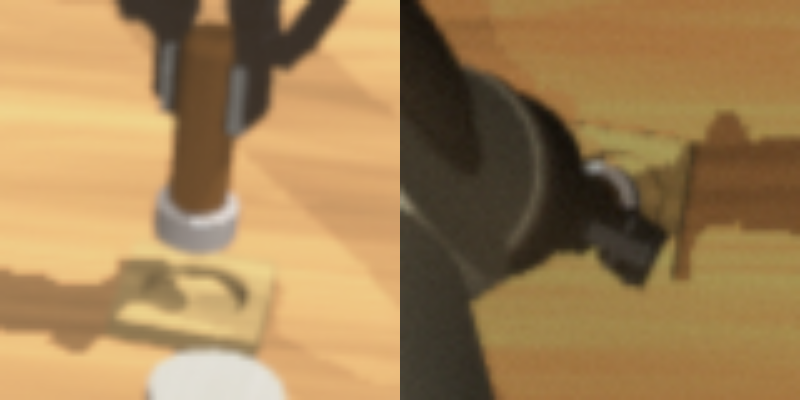

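>>> {"name": "move_arm", "arguments": {
  "moves": [
    [[0,0,0],[0,0,1.5],2],
    [[0,0,0],[0,0,1],2],
    [[0,0,0],[0,0,0.5],2],
    [[0,0,0],[0,0,0],2]
  ]
}}

```text
time_s: 13.9
ee_pos: [0.5159, 0.2057, 0.0779]
tool_rot: [0.227, 0.974, -0.001, -0.001]
ft_force: [0.3, -0.2, -2.4]
width: 0.325
```

>>> {"name": "move_arm", "arguments": {
  "moves": [
    [[0,0,0],[0,0,0.3],2],
    [[0,0,0],[0,0,0.2],2],
    [[0,0,0],[0,0,0.1],2]
  ]
}}

```text
time_s: 14.2
ee_pos: [0.5167, 0.2061, 0.0728]
tool_rot: [0.227, 0.974, 0.0, 0.0]
ft_force: [-0.4, 0.7, -1.6]
width: 0.324
```

>>> {"name": "move_arm", "arguments": {
  "moves": [
    [[0,0,0],[0,0,0.1],2],
    [[0,0,0],[0,0,0.1],2]
  ]
}}

```text
time_s: 14.4
ee_pos: [0.5168, 0.2061, 0.0709]
tool_rot: [0.227, 0.974, 0.0, 0.0]
ft_force: [0.5, -0.7, -2.1]
width: 0.326
```

>>> {"name": "move_arm", "arguments": {
  "moves": [
    [[0,0,0],[0,0,0.1],2],
    [[0,0,0],[0,0,0.1],2]
  ]
}}

```text
time_s: 14.6
ee_pos: [0.5167, 0.206, 0.0688]
tool_rot: [0.227, 0.974, 0.0, 0.0]
ft_force: [0.8, -0.6, -2.3]
width: 0.321
```

>>> {"name": "move_arm", "arguments": {
  "moves": [
    [[0,0,0],[0,0,0.1],2],
    [[0,0,0],[0,0,0],2]
  ]
}}

```text
time_s: 14.8
ee_pos: [0.5167, 0.206, 0.0679]
tool_rot: [0.227, 0.974, 0.0, 0.0]
ft_force: [-0.7, 0.1, -0.9]
width: 0.326
```

>>> {"name": "move_arm", "arguments": {
  "moves": [
    [[0,0,0],[0,0,0.05],2],
    [[0,0,0],[0,0,0],2]
  ]
}}

```text
time_s: 15.0
ee_pos: [0.5168, 0.206, 0.0679]
tool_rot: [0.227, 0.974, 0.0, 0.0]
ft_force: [-0.9, -0.9, 5.0]
width: 0.321
```

The foot is on the floor at TCP z 0.0679, the same as at the grasp. Releasing.

>>> {"name": "move_arm", "arguments": {
  "moves": [
    [[0,0,0],[0,0,-0.05],3],
    [[0,0,0],[0,0,0],3.5],
    [[0,0,0],[0,0,0],5],
    [[0,0,0],[0,0,0],7],
    [[0,0,0],[0,0,0],8.5]
  ]
}}

```text
time_s: 15.5
ee_pos: [0.5167, 0.2061, 0.0678]
tool_rot: [0.227, 0.974, 0.0, 0.0]
ft_force: [0.7, 0.2, -0.1]
width: 0.899
```

>>> {"name": "move_arm", "arguments": {
  "moves": [
    [[0,0,0],[0,0,0],8.5],
    [[0,0,0],[0,0,0],8.5],
    [[0,0,0],[0,0,0],8.5],
    [[0,0,0],[0,0,0],8.5]
  ]
}}

```text
time_s: 15.9
ee_pos: [0.5166, 0.206, 0.0678]
tool_rot: [0.227, 0.974, -0.0, -0.0]
ft_force: [-0.0, 0.3, -0.7]
width: 0.994
```

```bash
python3 - <<'E'
from h import *
from workcell import r
s=r.get_image("scene")[:,:,::-1].copy(); cv2.imwrite("pics/scene7.png",s)
cv2.imwrite("pics/c7.png",cv2.resize(s[150:250,360:460],None,fx=5,fy=5))
E
```

```text
(no output)
```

View pics/c7.png

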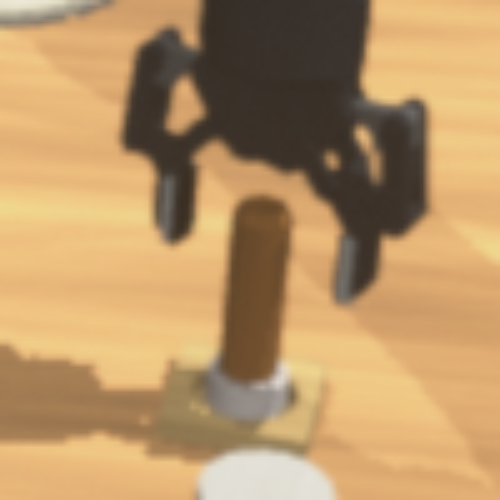

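The pusher stands upright in its recess at scene (411,220), and the fingers are clear on both sides. Retreating straight up and away.

>>> {"name": "move_arm", "arguments": {
  "moves": [
    [[0,0,0],[0,0,-1.5],8.5],
    [[0,0,0],[0,0,-3],8.5],
    [[0,0,0],[0,0,-4],8.5],
    [[0,0,0],[0,0,-4],8.5],
    [[0,0,0],[0,0,-3],8.5]
  ]
}}

```text
time_s: 16.45
ee_pos: [0.5173, 0.2065, 0.2267]
tool_rot: [0.227, 0.974, 0.001, 0.001]
ft_force: [0.0, 0.6, -0.1]
width: 0.998
```

>>> {"name": "move_arm", "arguments": {
  "moves": [
    [[0,0,0],[3,2,0],8.5],
    [[0,0,0],[3.5,2.2,0],8.5],
    [[0,0,0],[3.5,2.2,0],8.5],
    [[0,0,0],[3.5,2.2,0],8.5],
    [[0,0,0],[2,1.3,0],8.5]
  ]
}}

```text
time_s: 16.95
ee_pos: [0.4188, 0.367, 0.2244]
tool_rot: [0.225, 0.974, 0.001, -0.0]
ft_force: [0.0, 0.1, -1.0]
width: 0.994
```

>>> {"name": "move_arm", "arguments": {
  "moves": [
    [[0,0,0],[0,0,0],8.5],
    [[0,0,0],[0,0,0],8.5],
    [[0,0,0],[0,0,0],8.5]
  ]
}}

```text
time_s: 17.25
ee_pos: [0.4225, 0.3622, 0.2233]
tool_rot: [0.228, 0.974, -0.0, 0.0]
ft_force: [-0.2, -0.6, -0.3]
width: 0.994
```

```bash
python3 - <<'E'
from h import *
from workcell import r
s=r.get_image("scene")[:,:,::-1].copy(); t=r.get_image("top")[:,:,::-1].copy()
cv2.imwrite("pics/scene8.png",s);cv2.imwrite("pics/top8.png",t)
cv2.imwrite("pics/c8.png",np.vstack([np.hstack([cv2.resize(s[150:200,210:270],None,fx=6,fy=6),cv2.resize(t[235:285,385:445],None,fx=6,fy=6)]),np.hstack([cv2.resize(s[185:235,380:440],None,fx=6,fy=6),cv2.resize(t[205:255,205:265],None,fx=6,fy=6)])]))
for n in range(2):
  a=cv2.imread(f"pics/{['scene','top'][n]}0.png").astype(int); d=np.abs(a-[s,t][n]).max(2)
E
```

```text
(no output)
```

View pics/c8.png

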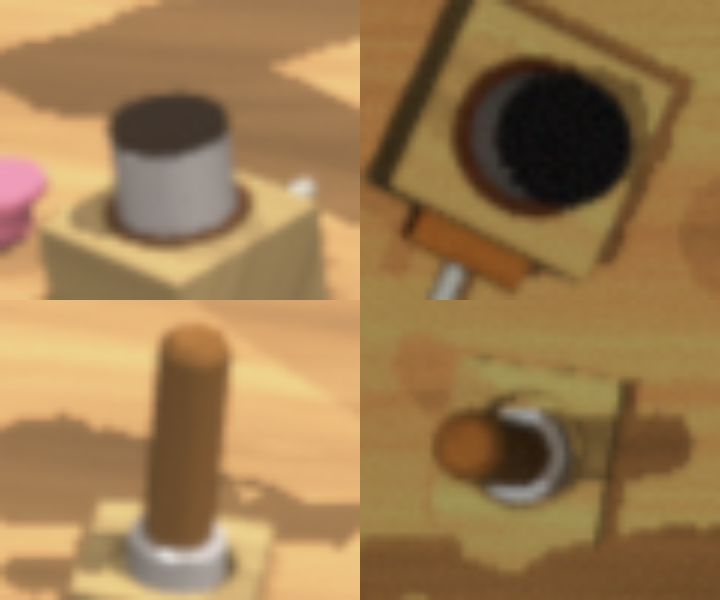

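View pics/scene8.png

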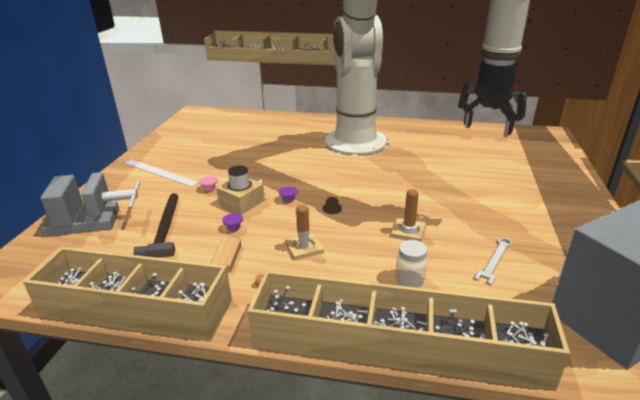

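```bash
python3 -c "
from workcell import r
print(r.close_job())"
```

```text
the job is handed in; nothing more can be done
None
```

The cap is clicked home on the tube and the pusher is back in its own holder, released. I handed the job in at about 17 s of the 53 s allowed; no verdict is reported.

- **Press:** The tube slid down about 14 mm and met the pad. The load peaked at about 13 N after allowing for the pusher's weight, then fell away at the click. A light follow-up touch met a stiff stop about 3 mm below the click point, at about 10 N on the same basis.
- **Last checks:** The final pictures show the flange flush on the rim with no visible gap. The pusher stands upright in its recess, its foot bottomed out at the same height as when I gripped it. Nothing else appears to have moved.
- **Disagreement:** One automatic check of the seated cap was off. Its two views missed each other by 8 mm, because the dark mask in the top view also picked up shadowed tube. Its height of 0.102 m still fits, but I relied on the enlarged crops and the force readings instead.

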